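# Stack two press spacers on a sprung seat, pressing each one flat

### The job

Build up the spacer stack on the sprung seat of the steel block. Set the square spacer centred on the round seat and let go, then press it down with the fingers until the seat visibly sinks, to feel that it lies flat, and let the seat come back up; only then set the solid round spacer centred on top of it, let go, and press that down in the same way. Set the spacers down, do not drop them, and leave the stack standing flat.

Things in the scene. Friction and masses are not known exactly. Their poses are not given: they have to be found in the camera images.
- square_spacer: solid pale bare aluminium plate, square, 56 x 56 mm and 18 mm thick, lying flat on the table, about 0.15 kg. Origin at the centre of its underside, z up, x and y square to its sides.
- round_spacer: solid pale bare aluminium disc, 48 mm in diameter and 18 mm thick, lying flat on the table, about 0.09 kg (not the dark ring with a hole, nor the stepped black punch, which lie about as well and are not needed). Origin at the centre of its underside, z up.
- seat_top (a point): centre of the flat top face of the round steel seat, 72 mm in diameter, z up; 50 mm above the table while the seat is up. The seat stands 20 mm proud of a fixed steel block, 110 x 110 mm and 30 mm high. The point moves with the seat.
- seat (a joint): how far the sprung seat is pushed down, m: 0 = up, 0.010 = bottomed. It moves straight down and springs back by itself. It stays up under the weight of the spacers, begins to sink at about 2 to 4 N of push and bottoms at about 6 to 8 N. A press counts when it has sunk at least 0.003 for about a quarter of a second.
There are look-alikes about, which are no part of the job. Leave any brown or pink look-alike of the square_spacer alone.

How it is judged:
On the way, in this order (a step that is already met when the one before it is completed fails the run):
1. the square spacer lies flat and centred on the seat, released, with the seat up (horizontal distance between square_spacer and seat_top below 0.015 m and z of square_spacer in the frame of seat_top between -0.004 and 0.004 m and angle between square_spacer's own z axis and vertical below 0.12 rad and contact force between the fingers and square_spacer below 0.1 N and linear speed of square_spacer below 0.03 m/s and value of joint seat below 0.0015 m), for 0.2 s.
2. the square spacer is pressed down by the fingers so that the seat sinks, before the round one is added (horizontal distance between square_spacer and seat_top below 0.015 m and z of square_spacer in the frame of seat_top between -0.004 and 0.004 m and angle between square_spacer's own z axis and vertical below 0.12 rad and value of joint seat above 0.0025 m and contact force between the fingers and square_spacer above 1 N and horizontal distance between round_spacer and seat_top above 0.06 m), for 0.2 s.
3. the round spacer lies flat and centred on the square one, released, with the seat up (horizontal distance between square_spacer and seat_top below 0.015 m and z of square_spacer in the frame of seat_top between -0.004 and 0.004 m and angle between each of square_spacer, round_spacer's own z axis and vertical below 0.12 rad and horizontal distance between round_spacer and square_spacer below 0.015 m and z of round_spacer in the frame of square_spacer between 0.014 and 0.022 m and contact force between the fingers and round_spacer below 0.1 N and linear speed of round_spacer below 0.03 m/s and value of joint seat below 0.0015 m), for 0.2 s.
4. the round spacer is pressed down by the fingers so that the seat sinks (horizontal distance between square_spacer and seat_top below 0.015 m and z of square_spacer in the frame of seat_top between -0.004 and 0.004 m and angle between each of square_spacer, round_spacer's own z axis and vertical below 0.12 rad and horizontal distance between round_spacer and square_spacer below 0.015 m and z of round_spacer in the frame of square_spacer between 0.014 and 0.022 m and value of joint seat above 0.0025 m and contact force between the fingers and round_spacer above 1 N), for 0.2 s.
At the end, for the whole second after the job is handed in: The square spacer lies flat (within about 7 degrees) on the seat, centred within 15 mm; the round spacer lies flat on the square one, centred on it within 15 mm; both are released and at rest, and the seat is back up (within 1.5 mm) (all of step 3 and contact force between the fingers and square_spacer below 0.1 N and linear speed of square_spacer below 0.03 m/s); the robot touches nothing.
It fails at once if the square spacer is dropped onto the seat from more than about 25 mm (horizontal distance between square_spacer and seat_top below 0.04 m and z of square_spacer in the frame of seat_top above 0.025 m and contact force between anything else and square_spacer below 0.02 N).
It fails at once if the round spacer is dropped onto the stack from more than about 25 mm (horizontal distance between round_spacer and seat_top below 0.04 m and z of round_spacer in the frame of seat_top above 0.043 m and contact force between anything else and round_spacer below 0.02 N).
It also fails if it takes over 64 s, if anything falls off the work surface, if the arm or the gripper's body presses on something with over 40 N, if the wrist force passes 120 N, or if a joint passes its speed limit or range.

### The arm

A 7-joint arm with a two-finger parallel gripper is mounted at the origin on the work surface. World frame = base frame: x ahead of the robot, y to its left, z up, the work surface at z = 0. Lengths are in m, angles in rad, forces in N, time in s.
With the tool pointing down it reaches from about 0.4 to 0.85 m from the base axis. Payload 10.4 kg.
Tool frame: the origin (TCP) lies between the finger pads; the fingertips stand ahead of it and the grasp point (between the pads) lies 3 mm ahead of it (r.tips_ahead is the z of the fingertips in the tool frame, in m); z points along the fingers, y is the line along which they close (so a half turn about z gives the same grasp; the last joint's range is limited). The gripper opens to 87 mm and grips with 3 to 60 N. Pads are 19 mm wide; open, the fingers measure 117 mm over their backs; the gripper's body (75 mm by 190 mm) begins 51 mm behind the grasp point.
Start: joints at [1.198, 0.332, -0.065, 1.46, 0.022, 1.35, -0.088], TCP at [0.214, -0.587, 0.208] pointing down, gripper open.
Joint ranges: [-2.6, 2.6], [-0.5, 2.12], [-1.47, 1.34], [0.16, 2.42], [-1.27, 4.41], [0.06, 2.06], [-2.6, 2.6]. Speed limits (rad/s): [2.22, 2.22, 2.79, 2.79, 3.14, 3.14, 3.14].

### API

Orientations are given as a unit quaternion [x, y, z, w].
In Python, from bench import telemetry, camera, get_calibration, r gives the robot as it stands.
- The arm moves only by the tool drive_tool, never from a script. Its argument "series" is one flat list of numbers, 7 for each row, row after row: the turn, a rotation vector about the tool's x, y, z in units of 5 degrees (1.0 is 5 degrees), then the shift along the tool's x, y, z in units of 40 mm (1.0 is 40 mm), then the opening, from -1 (shut) to 1 (fully open). A call has 1 to 10 rows; each row is the pose to reach, as a shift and turn from the pose commanded when the call began, along the tool's axes at that moment; what a row does not reach only later rows make up. A row lasts 1/12 s, in which the tool goes at most 41.7 mm and 7.16 degrees, less where a joint would pass 70% of its speed; a pose out of reach is approached as far as the arm can. A call with a gripper value outside its range is refused whole. The fingers move at their own pace and stop on an object; "grip_force" is the grip in N (left out, the last holds). Time passes only in rows, so rows that repeat a pose let the fingers close. It gives the time, the measured TCP pose, the force, the opening and the grip force at its end, in the units of the state.
- telemetry.read_state(): the state, without advancing time (a new reading comes with each control period).
- camera(name): name is "side" or "top" or "wrist"; returns the picture (384x512x3 uint8, red, green, blue); there is no depth.
- get_calibration(name): a dict with "fovy" (degrees; the focal length in pixels is half the picture's height over the tangent of half this angle, whatever the lens; pixels are square), "cx", "cy" (the principal point, pixels), "xyz" and "rotation" of the camera in the world. Camera axes: x right, y up, looking along -z (the intrinsics and any distortion apply to the point x, -y, -z); pixel columns grow to the right and rows downward; lengths in m; the calibration is good to about 2 mm. A picture is of the moment at which its call begins: read the wrist's pose just before it. get_calibration takes no time and is no camera call; for the wrist camera it gives the pose at the moment of the call.
- r.close_job(): hands the job in; it is judged then, once.
The state is a dict: "time": time; "joint_positions": joint angles; "joint_vel": joint speeds; "joint_torque": joint torques, N m; "ee_pos": TCP position; "eef_rot": TCP orientation; "ft_force": force on the tool from outside, world axes, zero at the start; "torque": the same for the moment, N m; "width": finger opening in m; "grip_force": force on a finger pad.
Only numpy, scipy, OpenCV 4.12 (cv2) and the standard library are available. Lean on these libraries where they do the work, as an engineer would, in place of code of your own. Each camera call takes 0.05 s, during which the arm holds its last target. There are 200 camera calls.

## Working session

There is one attempt and no reset: what is moved stays moved. The work goes in short steps, Python scripts to look and compute and a tool call to move; the robot and the scene stay as the last step left them, time stands still between calls to the robot, and variables do not carry over. Pictures are saved under pics/ and viewed, at most 12 in all, crops included, and the job is handed in when it is done.

Besides the shell and the picture viewer there is one more tool, called as name(argument=value, ...), one argument or row to a line, values as JSON. drive_tool: Moves the arm, as the interface text tells. Its arguments: {"type":"object","properties":{"series":{"type":"array"},"grip_force":{"type":"number"}},"required":["series"]}

```bash
mkdir -p pics; cat > h.py <<'E'
from bench import telemetry, camera, get_calibration, r
import numpy as np, cv2
from scipy.spatial.transform import Rotation as R
E
python3 - <<'E'
from h import *
for n in ["top","side"]:
    c=get_calibration(n); print(n,c); cv2.imwrite(f"pics/{n}0.png",cv2.resize(camera(n)[:,:,::-1],(800,600),interpolation=cv2.INTER_CUBIC))
s=telemetry.read_state(); print({k:np.round(v,4) for k,v in s.items()}, r.tips_ahead)
print(R.from_quat(s["eef_rot"]).as_matrix().round(3))
E
```

```text
top {'fovy': 56.83734651339208, 'cx': 255.0520777137653, 'cy': 190.07139771446498, 'xyz': array([ 0.3818754 , -0.06068329,  0.96242645]), 'rotation': array([ 0.03442152, -0.02433879, -0.70330992,  0.70963226])}
side {'fovy': 44.960562968513436, 'cx': 249.4004809208047, 'cy': 192.6202917981203, 'xyz': array([-0.16533766,  0.74512519,  0.78185546]), 'rotation': array([-0.15607607,  0.43092987,  0.84058301, -0.28872115])}
{'time': np.float64(0.1), 'joint_positions': array([ 1.1984,  0.3328, -0.0647,  1.4608,  0.0216,  1.3499, -0.0885]), 'joint_vel': array([-0.0007, -0.001 , -0.0003, -0.0018, -0.001 , -0.0003,  0.0008]), 'joint_torque': array([ 1.10000e-03, -6.24545e+01,  2.42000e-02, -3.90720e+01,
       -6.14000e-02,  3.65000e-02,  1.00000e-04]), 'ee_pos': array([ 0.2141, -0.5868,  0.2071]), 'eef_rot': array([ 9.847e-01,  1.740e-01, -1.000e-04, -6.000e-04]), 'ft_force': array([ 0.887 ,  0.1032, -0.2999]), 'torque': array([ 0.0111, -0.0204, -0.0065]), 'grip_force': np.float64(0.0), 'width': np.float64(0.087)} 0.022
[[ 0.939  0.343 -0.   ]
 [ 0.343 -0.939  0.001]
 [-0.    -0.001 -1.   ]]
```

View pics/top0.png

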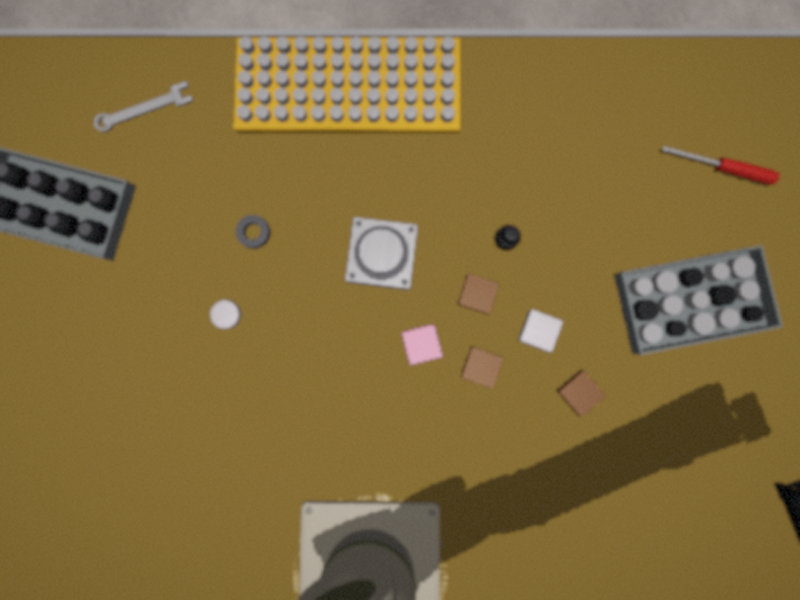

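View pics/side0.png

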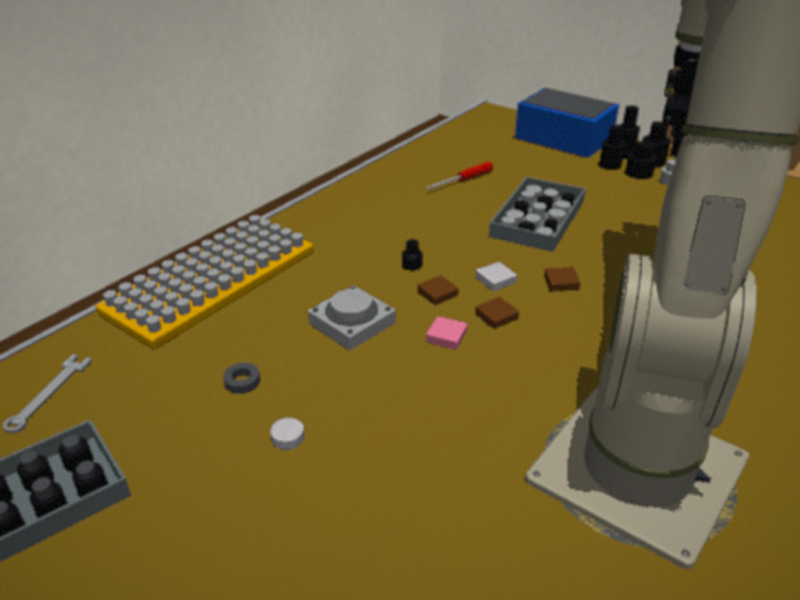

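The top picture shows the pale square at about (541,330), the round disc at (224,314) and the seat at (381,251), in pixels of the 800x600 view. The side view agrees. Brown and pink look-alikes surround the square.

```bash
cat >> h.py <<'E'
def ray2z(c,u,v,z,shape=(384,512)):
    f=shape[0]/2/np.tan(np.radians(c["fovy"])/2)
    d=R.from_quat(c["rotation"]).apply([(u-c["cx"])/f,-(v-c["cy"])/f,-1.])
    return c["xyz"]+d*(z-c["xyz"][2])/d[2]
def rel():
    s=telemetry.read_state(); return s, R.from_quat(s["eef_rot"])
E
python3 - <<'E'
from h import *
k=800/512
c=get_calibration("top")
w=lambda u,v,z:ray2z(c,(u+.5)/k-.5,(v+.5)/k-.5,z)
img=cv2.imread("pics/top0.png"); hsv=cv2.cvtColor(img,cv2.COLOR_BGR2HSV)
m=((hsv[...,1]<45)&(hsv[...,2]>140)).astype(np.uint8)
n,l,st,ce=cv2.connectedComponentsWithStats(m)
for nm,p in dict(sq=(541,330),rd=(224,314),seat=(381,251)).items():
    i=l[p[1],p[0]]; z=.05 if nm=="seat" else .018
    if nm=="seat": print(nm,w(*p,z).round(4)); continue
    pts=np.argwhere(l==i)[:,::-1].astype(np.float32)
    W=np.array([w(*q,z)[:2] for q in pts],np.float32)
    print(nm,st[i],W.mean(0),cv2.minAreaRect(W*1000))
E
```

```text
sq [ 520  310   43   42 1198] [ 0.40593722 -0.28839156] ((405.96466064453125, -288.5511474609375), (59.15430450439453, 58.95850372314453), 68.8802490234375)
rd [210 300  29  29 657] [0.4291877  0.25179616] ((428.8607482910156, 251.87208557128906), (48.0150032043457, 47.93470001220703), 46.25559997558594)
seat [ 0.5348 -0.0169  0.05  ]
```

drive_tool(
  series=[0, 0, 8.24, 7.06, -5.35, 1.4, 1, 0, 0, 8.24, 7.06, -5.35, 1.4, 1, 0, 0, 8.24, 7.06, -5.35, 1.4, 1, 0, 0, 8.24, 7.06, -5.35, 1.4, 1, 0, 0, 8.24, 7.06, -5.35, 1.4, 1, 0, 0, 8.24, 7.06, -5.35, 1.4, 1, 0, 0, 8.24, 7.06, -5.35, 1.4, 1, 0, 0, 8.24, 7.06, -5.35, 1.4, 1, 0, 0, 8.24, 7.06, -5.35, 1.4, 1, 0, 0, 8.24, 7.06, -5.35, 1.4, 1],
)

```text
time: 0.93
ee_pos: [0.4098, -0.2819, 0.1508]
eef_rot: [0.984, -0.179, -0.0, -0.001]
ft_force: [0.7, 0.6, 0.2]
width: 0.0867
grip_force: 0.0
```

drive_tool(
  series=[0, 0, 0, 0, 0, 0, 1, 0, 0, 0, 0, 0, 0, 1, 0, 0, 0, 0, 0, 0, 1],
)

```text
time: 1.18
ee_pos: [0.4054, -0.2906, 0.1519]
eef_rot: [0.983, -0.185, -0.0, 0.0]
ft_force: [-0.2, -0.8, 0.8]
width: 0.087
grip_force: 0.0
```

```bash
cat >> h.py <<'E'
def go(x,y,z,ang=None):
    s,q=rel(); d=q.inv().apply(np.array([x,y,z])-s["ee_pos"])/.04
    M=q.as_matrix(); a=np.degrees(np.arctan2(M[1,1],M[0,1]))
    print("pos",s["ee_pos"].round(4),"t",s["time"],"yang",a.round(2),"shift",d.round(3),"tilt",M[:,2].round(4),"F",s["ft_force"].round(2),"w",s["width"])
    if ang is not None:
        t=-(ang-a); t=(t+90)%180-90; print("turn z",round(t/5,2))
def snap(n,f):
    c=get_calibration(n); im=camera(n); cv2.imwrite(f"pics/{f}.png",cv2.resize(im[:,:,::-1],(800,600),interpolation=cv2.INTER_CUBIC)); return c
def blobs(c,f,zs,smax=45,vmin=140,amin=800):
    k=800/512; hsv=cv2.cvtColor(cv2.imread(f"pics/{f}.png"),cv2.COLOR_BGR2HSV)
    n,l,st,ce=cv2.connectedComponentsWithStats(((hsv[...,1]<smax)&(hsv[...,2]>vmin)).astype(np.uint8))
    for i in range(1,n):
        if st[i,4]<amin: continue
        q=(np.argwhere(l==i)[:,::-1]+.5)/k-.5
        h=cv2.convexHull(q.astype(np.float32))[:,0]
        W=np.array([ray2z(c,*p,zs)[:2] for p in h],np.float32)*1000
        print(st[i],ce[i].round(),[np.round(v,1) for v in cv2.minAreaRect(W)])
E
python3 - <<'E'
from h import *
go(.406,-.2885,.025,68.9)
c=snap("wrist","w1"); print(c["xyz"],c["cx"],c["cy"],c["fovy"]); blobs(c,"w1",.018)
E
```

```text
pos [ 0.4054 -0.2906  0.1519] t 1.1833 yang -111.28 shift [-0.004 -0.057  3.171] tilt [-3.e-04 -3.e-04 -1.e+00] F [-0.16 -0.81  0.77] w 0.08699875810027262
turn z -0.04
[ 0.4777356  -0.31729633  0.32827196] 257.410168182246 184.6536964609412 69.80199178800255
[  538     0   262   247 26281] [675.  92.] [array([ 447.3, -508.1]), array([148.2, 144.8]), np.float64(11.6)]
[   0  146   77  172 3690] [ 33. 249.] [array([518.1, -48.6]), array([ 55.5, 129.1]), np.float64(53.7)]
[ 360  234   76   73 5344] [398. 269.] [array([ 405.5, -286. ]), array([55.3, 55.2]), np.float64(68.7)]
```

View pics/w1.png

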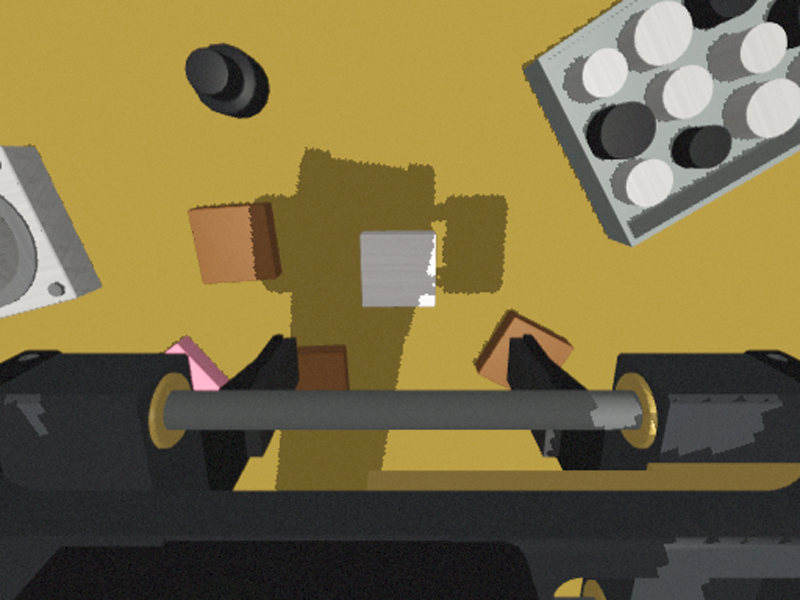

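The wrist view shows the square at (398,269), centred between the open fingers and square to them, with nothing in the finger paths. I go down and grip.

drive_tool(
  series=[0, 0, 0, 0, -0.08, 0.8, 1, 0, 0, 0, 0, -0.08, 1.6, 1, 0, 0, 0, 0, -0.08, 2.4, 1, 0, 0, 0, 0, -0.08, 2.9, 1, 0, 0, 0, 0, -0.08, 3.1, 1, 0, 0, 0, 0, -0.08, 3.15, 1, 0, 0, 0, 0, -0.08, 3.15, 1, 0, 0, 0, 0, -0.08, 3.15, -1, 0, 0, 0, 0, -0.08, 3.15, -1, 0, 0, 0, 0, -0.08, 3.15, -1],
  grip_force=15,
)

```text
time: 2.07
ee_pos: [0.4081, -0.2869, 0.0271]
eef_rot: [0.983, -0.184, 0.001, 0.001]
ft_force: [0.5, -0.2, -0.3]
width: 0.0744
grip_force: 0.0
```

drive_tool(
  series=[0, 0, 0, 0, 0, 0, -1, 0, 0, 0, 0, 0, 0, -1, 0, 0, 0, 0, 0, 0, -1, 0, 0, 0, 0, 0, 0, -1],
)

```text
time: 2.4
ee_pos: [0.4074, -0.2864, 0.026]
eef_rot: [0.983, -0.184, 0.0, 0.0]
ft_force: [0.4, -0.1, 0.2]
width: 0.0486
grip_force: 0.0
```

```bash
python3 - <<'E'
from h import *
go(.4055,-.287,.0255,68.9)
a=camera("wrist")[150:350,100:400]; c=get_calibration("side"); b=camera("side")[140:240,240:390]
im=np.vstack([cv2.resize(a,(450,300)),cv2.resize(b,(450,300))]); cv2.imwrite("pics/m1.png",im[:,:,::-1])
go(.4055,-.287,.0255,68.9)
E
```

```text
pos [ 0.4074 -0.2864  0.026 ] t 2.4 yang -111.16 shift [-0.038  0.031  0.012] tilt [ 2.e-04 -2.e-04 -1.e+00] F [ 0.43 -0.1   0.16] w 0.04862101293398839
turn z -0.01
pos [ 0.4073 -0.2864  0.0259] t 2.5 yang -111.16 shift [-0.037  0.031  0.009] tilt [ 0.e+00 -1.e-04 -1.e+00] F [ 0.43 -0.1   0.86] w 0.040262241701517994
turn z -0.01
```

View pics/m1.png

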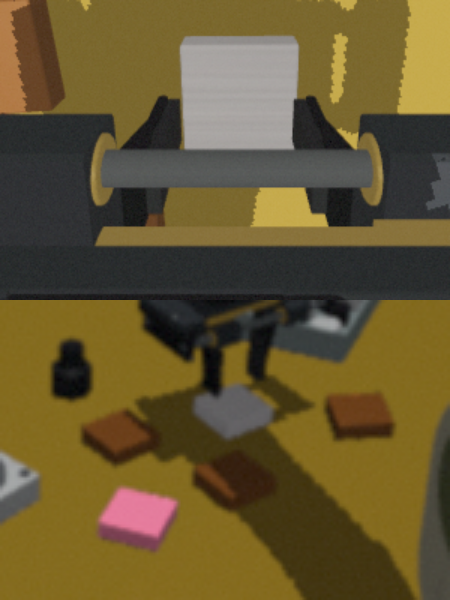

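The wrist crop shows the fingertips over the square's edges. In the side crop the tips look to be floating above it, at about crop pixels (212,393) and (258,378), and the fingers are still closing. I check the tip height.

```bash
python3 - <<'E'
from h import *
print("tips",r.tips_ahead); s,q=rel(); print(s["ee_pos"],s["width"],s["grip_force"],s["joint_positions"].round(3)); c=get_calibration("side"); yv=q.apply([0,1,0])
for p in [(212,393),(258,378)]:
    u,v=240+p[0]/3,140+(p[1]-300)/3
    for z in (0,.01,.02,.03,.04,.05): print(p,z,q.inv().apply(ray2z(c,u,v,z)-s["ee_pos"]).round(4))
cv2.imwrite("pics/m2.png",np.vstack([cv2.resize(camera("side")[140:220,260:370],(660,480),interpolation=cv2.INTER_CUBIC)])[:,:,::-1])
E
```

```text
tips 0.022
[ 0.40733641 -0.28636789  0.02587607] 0.040262241701517994 0.0 [ 0.746  0.259 -0.25   1.974  0.08   0.917 -1.484]
(212, 393) 0 [0.0451 0.014  0.0259]
(212, 393) 0.01 [0.0329 0.0042 0.0159]
(212, 393) 0.02 [ 0.0208 -0.0057  0.0059]
(212, 393) 0.03 [ 0.0086 -0.0155 -0.0041]
(212, 393) 0.04 [-0.0036 -0.0253 -0.0141]
(212, 393) 0.05 [-0.0157 -0.0352 -0.0241]
(258, 378) 0 [0.0432 0.0723 0.0259]
(258, 378) 0.01 [0.031  0.0617 0.0159]
(258, 378) 0.02 [0.0189 0.0512 0.0059]
(258, 378) 0.03 [ 0.0067  0.0406 -0.0041]
(258, 378) 0.04 [-0.0054  0.03   -0.0141]
(258, 378) 0.05 [-0.0176  0.0194 -0.0241]
```

View pics/m2.png

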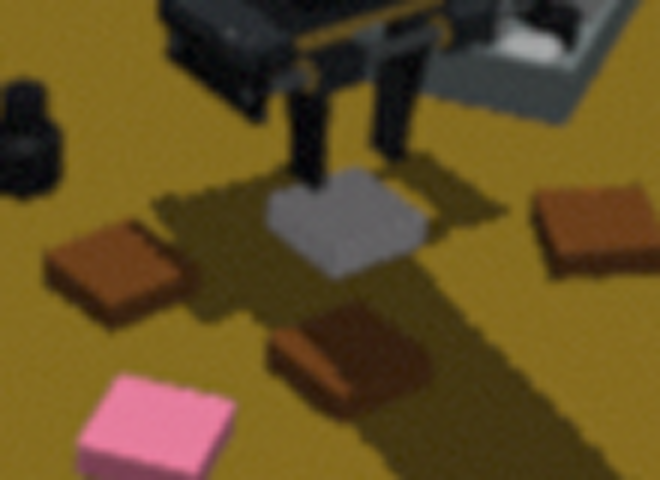

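```bash
python3 - <<'E'
from h import *
c=get_calibration("wrist"); s,q=rel(); f=192/np.tan(np.radians(c["fovy"])/2); k=800/512
Rc=R.from_quat(c["rotation"]); print("cam in tool",q.inv().apply(c["xyz"]-s["ee_pos"]).round(4),"dir",q.inv().apply(Rc.apply([0,0,-1])).round(3))
for x in (-.0095,0,.0095):
  for z in (-.02,-.01,0,.01,.022):
    o=[]
    for y in (-.0435,.0435):
        p=Rc.inv().apply(s["ee_pos"]+q.apply([x,y,z])-c["xyz"]); o+=[(c["cx"]+f*p[0]/-p[2])*k,(c["cy"]-f*p[1]/-p[2])*k]
    print(x,z,np.round(o))
go(.4055,-.286,.02)
E
```

```text
cam in tool [ 0.0771 -0.0014 -0.1764] dir [-0.286  0.     0.958]
-0.0095 -0.02 [298. 383. 512. 383.]
-0.0095 -0.01 [304. 371. 507. 371.]
-0.0095 0 [308. 361. 502. 361.]
-0.0095 0.01 [313. 351. 497. 351.]
-0.0095 0.022 [318. 341. 492. 341.]
0 -0.02 [297. 361. 514. 361.]
0 -0.01 [302. 351. 508. 351.]
0 0 [307. 341. 503. 341.]
0 0.01 [312. 333. 498. 333.]
0 0.022 [317. 323. 493. 323.]
0.0095 -0.02 [295. 339. 516. 339.]
0.0095 -0.01 [301. 330. 510. 330.]
0.0095 0 [306. 321. 504. 321.]
0.0095 0.01 [310. 313. 499. 313.]
0.0095 0.022 [315. 305. 494. 305.]
pos [ 0.4073 -0.2864  0.0259] t 2.55 yang -111.16 shift [-0.046  0.008  0.146] tilt [ 0. -0. -1.] F [0.26 0.23 0.63] w 0.03620876800285066
```

Both cameras put the real fingertips at tool z of about -0.015, roughly 37 mm short of the stated +0.022, so the fingers are still above the plate. I open and go down with care, watching the force.

drive_tool(
  series=[0, 0, 0, -0.03, 0, 0, 1, 0, 0, 0, -0.03, 0, 0, 1, 0, 0, 0, -0.03, 0, 0, 1, 0, 0, 0, -0.03, 0, 0, 1, 0, 0, 0, -0.03, 0, 0, 1, 0, 0, 0, -0.03, 0, 0, 1, 0, 0, 0, -0.03, 0, 0, 1, 0, 0, 0, -0.03, 0, 0.2, 1, 0, 0, 0, -0.03, 0, 0.4, 1, 0, 0, 0, -0.03, 0, 0.4, 1],
)

```text
time: 3.38
ee_pos: [0.4051, -0.2852, 0.0079]
eef_rot: [0.983, -0.184, -0.001, -0.001]
ft_force: [-1.0, 0.4, -0.0]
width: 0.0859
grip_force: 0.0
```

```bash
python3 - <<'E'
from h import *
go(.4055,-.286,-.01)
cv2.imwrite("pics/m3.png",np.vstack([cv2.resize(camera("side")[140:220,260:370],(412,300),interpolation=cv2.INTER_CUBIC),cv2.resize(camera("wrist")[180:330,150:356],(412,300))])[:,:,::-1])
E
```

```text
pos [ 0.4051 -0.2852  0.0079] t 3.3833 yang -111.16 shift [0.017 0.014 0.447] tilt [-0.0021  0.0015 -1.    ] F [-1.04  0.37 -0.03] w 0.0859362211018399
```

View pics/m3.png

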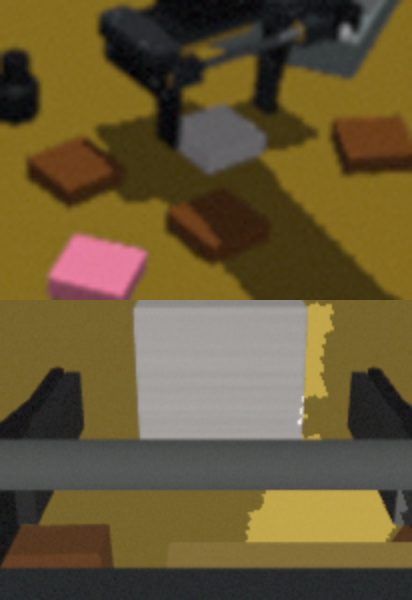

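In the side crop the tips straddle the plate but are still a little high. There is no contact, so I go lower.

drive_tool(
  series=[0, 0, 0, 0, 0, 0.12, 1, 0, 0, 0, 0, 0, 0.24, 1, 0, 0, 0, 0, 0, 0.34, 1, 0, 0, 0, 0, 0, 0.38, 1, 0, 0, 0, 0, 0, 0.38, 1],
)

```text
time: 3.9
ee_pos: [0.4059, -0.2857, -0.0059]
eef_rot: [0.983, -0.184, -0.0, -0.0]
ft_force: [0.2, -0.2, -0.5]
width: 0.0872
grip_force: 0.0
```

drive_tool(
  series=[0, 0, 0, 0, 0, 0, -1, 0, 0, 0, 0, 0, 0, -1, 0, 0, 0, 0, 0, 0, -1, 0, 0, 0, 0, 0, 0, -1, 0, 0, 0, 0, 0, 0, -1, 0, 0, 0, 0, 0, 0, -1, 0, 0, 0, 0, 0, 0, -1],
)

```text
time: 4.48
ee_pos: [0.4063, -0.2861, -0.0052]
eef_rot: [0.983, -0.184, 0.0, 0.0]
ft_force: [-0.5, -0.9, 1.3]
width: 0.0555
grip_force: 15.0
```

Gripped at 55.5 mm with 15 N. I lift and carry it to a stand-off beside the seat, to look at it.

drive_tool(
  series=[0, 0, 0, 0, 0, -0.5, -1, 0, 0, 0, 0, 0, -1.4, -1, 0, 0, 0, -0.2, -0.5, -2.4, -1, 0, 0, 0, -0.5, -1.5, -3.2, -1, 0, 0, 0, -0.8, -2.5, -3.4, -1, 0, 0, 0, -1.0, -3.5, -3.4, -1, 0, 0, 0, -1.2, -4.5, -3.4, -1, 0, 0, 0, -1.4, -5.5, -3.4, -1, 0, 0, 0, -1.7, -6.5, -3.4, -1, 0, 0, 0, -1.9, -7.4, -3.4, -1],
)

```text
time: 5.32
ee_pos: [0.4408, 0.0136, 0.1307]
eef_rot: [0.983, -0.184, 0.0, 0.0]
ft_force: [1.7, 0.1, -2.8]
width: 0.0558
grip_force: 15.0
```

drive_tool(
  series=[0, 0, 0, 0, 0, 0, -1, 0, 0, 0, 0, 0, 0, -1, 0, 0, 0, 0, 0, 0, -1, 0, 0, 0, 0, 0, 0, -1],
)

```text
time: 5.65
ee_pos: [0.4411, 0.0105, 0.1304]
eef_rot: [0.983, -0.184, -0.0, 0.0]
ft_force: [-0.4, -1.7, -1.8]
width: 0.0555
grip_force: 15.0
```

```bash
python3 - <<'E'
from h import *
go(.535,-.017,.045)
c=snap("wrist","w2"); np.save("c2.npy",c,allow_pickle=True)
E
```

```text
pos [0.4411 0.0105 0.1304] t 5.65 yang -111.26 shift [ 2.438 -0.213  2.133] tilt [-6.e-04 -3.e-04 -1.e+00] F [-0.39 -1.65 -1.78] w 0.05550748175749531
```

View pics/w2.png

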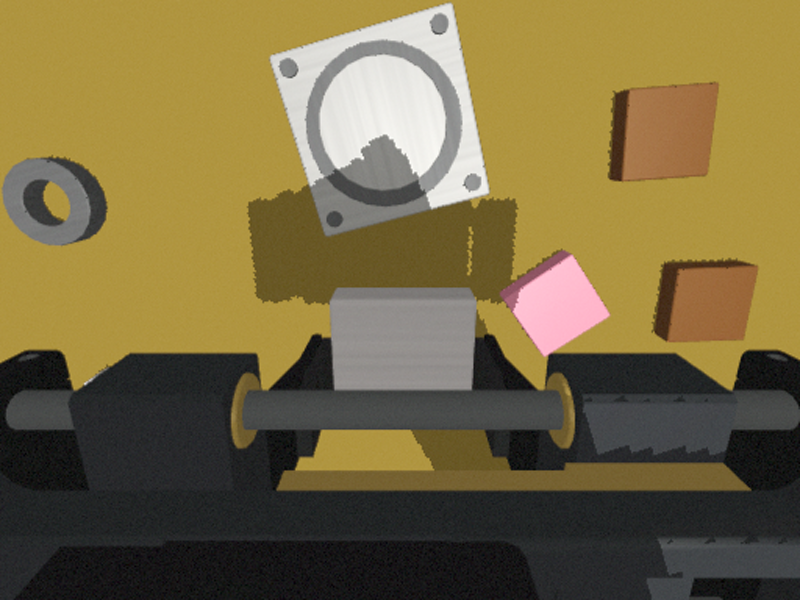

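The wrist view shows the block with the seat's light disc centred at (383,122), spanning x 320–446 and y 54–190. The square is held level at about (403,340).

```bash
python3 - <<'E'
from h import *
c=np.load("c2.npy",allow_pickle=True).item(); k=800/512
P=lambda u,v,z=.05: ray2z(c,(u+.5)/k-.5,(v+.5)/k-.5,z)
for a in [(383,122),(320,122),(446,122),(383,54),(383,190)]: print(a,P(*a).round(4))
s,q=rel()
# held square top centre: front edge (332..474, y~291), z of top approx tcp+.005+.018
z=s["ee_pos"][2]+.023
for a in [(332,291),(474,291)]: print("sq tool",q.inv().apply(P(*a,z)-s["ee_pos"]).round(4))
E
```

```text
(383, 122) [ 0.5365 -0.0137  0.05  ]
(320, 122) [0.5492 0.019  0.05  ]
(446, 122) [ 0.5237 -0.0465  0.05  ]
(383, 54) [ 0.568  -0.0265  0.05  ]
(383, 190) [5.021e-01 2.000e-04 5.000e-02]
sq tool [ 0.0304 -0.0276 -0.023 ]
sq tool [ 0.0304  0.0253 -0.023 ]
```

drive_tool(
  series=[0, 0, 0, 0.6, -0.1, 0.3, -1, 0, 0, 0, 1.2, -0.2, 0.7, -1, 0, 0, 0, 1.8, -0.27, 1.1, -1, 0, 0, 0, 2.2, -0.27, 1.38, -1, 0, 0, 0, 2.39, -0.27, 1.38, -1, 0, 0, 0, 2.39, -0.27, 1.38, -1, 0, 0, 0, 2.39, -0.27, 1.38, -1, 0, 0, 0, 2.39, -0.27, 1.38, -1, 0, 0, 0, 2.39, -0.27, 1.38, -1, 0, 0, 0, 2.39, -0.27, 1.38, -1],
)

```text
time: 6.53
ee_pos: [0.5342, -0.0127, 0.0762]
eef_rot: [0.983, -0.183, 0.001, 0.0]
ft_force: [0.6, 0.2, -1.8]
width: 0.0556
grip_force: 15.0
```

```bash
python3 - <<'E'
from h import *
go(.534,-.014,.0455)
E
```

```text
pos [ 0.5342 -0.0127  0.0762] t 6.5333 yang -111.14 shift [0.006 0.031 0.768] tilt [ 1.1e-03 -6.0e-04 -1.0e+00] F [ 0.58  0.15 -1.84] w 0.05561806056301935
```

drive_tool(
  series=[0, 0, 0, 0, 0.03, 0.2, -1, 0, 0, 0, 0, 0.03, 0.4, -1, 0, 0, 0, 0, 0.03, 0.55, -1, 0, 0, 0, 0, 0.03, 0.65, -1, 0, 0, 0, 0, 0.03, 0.7, -1, 0, 0, 0, 0, 0.03, 0.73, -1, 0, 0, 0, 0, 0.03, 0.76, -1, 0, 0, 0, 0, 0.03, 0.76, -1, 0, 0, 0, 0, 0.03, 0.76, -1],
)

```text
time: 7.28
ee_pos: [0.5342, -0.0139, 0.0452]
eef_rot: [0.983, -0.184, 0.0, -0.0]
ft_force: [-0.4, 0.4, -1.3]
width: 0.0561
grip_force: 15.0
```

```bash
python3 - <<'E'
from h import *
go(.534,-.014,.045)
E
```

```text
pos [ 0.5342 -0.0139  0.0452] t 7.2833 yang -111.15 shift [-0.003  0.003  0.005] tilt [ 4.e-04 -1.e-04 -1.e+00] F [-0.44  0.35 -1.32] w 0.056074668113344994
```

drive_tool(
  series=[0, 0, 0, 0, 0, 0.03, -1, 0, 0, 0, 0, 0, 0.05, -1, 0, 0, 0, 0, 0, 0.05, -1, 0, 0, 0, 0, 0, 0.05, -1, 0, 0, 0, 0, 0, 0.05, -1],
)

```text
time: 7.7
ee_pos: [0.5343, -0.0139, 0.0434]
eef_rot: [0.983, -0.184, 0.0, 0.0]
ft_force: [-0.8, -0.4, 3.5]
width: 0.0556
grip_force: 15.0
```

Contact felt. I ease up a little, release and rise.

drive_tool(
  series=[0, 0, 0, 0, 0, -0.03, -1, 0, 0, 0, 0, 0, -0.03, -1, 0, 0, 0, 0, 0, -0.03, 1, 0, 0, 0, 0, 0, -0.03, 1, 0, 0, 0, 0, 0, -0.03, 1, 0, 0, 0, 0, 0, -0.03, 1, 0, 0, 0, 0, 0, -0.03, 1, 0, 0, 0, 0, 0, -0.5, 1, 0, 0, 0, 0, 0, -1.2, 1, 0, 0, 0, 0, 0, -1.5, 1],
)

```text
time: 8.53
ee_pos: [0.5351, -0.0137, 0.1057]
eef_rot: [0.983, -0.184, 0.001, -0.0]
ft_force: [0.5, -0.6, -0.0]
width: 0.0861
grip_force: 0.0
```

drive_tool(
  series=[0, 0, 0, -0.5, 0, -0.2, -1, 0, 0, 0, -0.5, 0, -0.2, -1, 0, 0, 0, -0.5, 0, -0.2, -1, 0, 0, 0, -0.5, 0, -0.2, -1, 0, 0, 0, -0.5, 0, -0.2, -1, 0, 0, 0, -0.5, 0, -0.2, -1, 0, 0, 0, -0.5, 0, -0.2, -1, 0, 0, 0, -0.5, 0, -0.2, -1, 0, 0, 0, -0.5, 0, -0.2, -1, 0, 0, 0, -0.5, 0, -0.2, -1],
)

```text
time: 9.37
ee_pos: [0.5153, -0.0067, 0.1109]
eef_rot: [0.983, -0.184, -0.0, 0.0]
ft_force: [0.2, 0.5, -0.2]
width: 0.0283
grip_force: 0.0
```

```bash
python3 - <<'E'
from h import *
go(.534,-.014,.09)
c=snap("wrist","w3"); np.save("c3.npy",c,allow_pickle=True); blobs(c,"w3",.068,60,120,3000)
go(.534,-.014,.09)
E
```

```text
pos [ 0.5153 -0.0067  0.1109] t 9.3667 yang -111.16 shift [0.501 0.002 0.524] tilt [-1.e-04  0.e+00 -1.e+00] F [ 0.24  0.49 -0.22] w 0.028311766448756364
[  290   142   216   207 25830] [405. 250.] [array([543.5, -15.9]), array([92.9, 93.1]), np.float64(83.3)]
[  23  279   86   79 3466] [ 66. 317.] [array([576.9, 166.7]), array([45.2, 44.4]), np.float64(42.9)]
pos [ 0.5154 -0.0067  0.111 ] t 9.4167 yang -111.16 shift [0.5   0.001 0.525] tilt [ 0. -0. -1.] F [ 0.19 -0.79 -0.37] w 0.024602175450017645
```

View pics/w3.png

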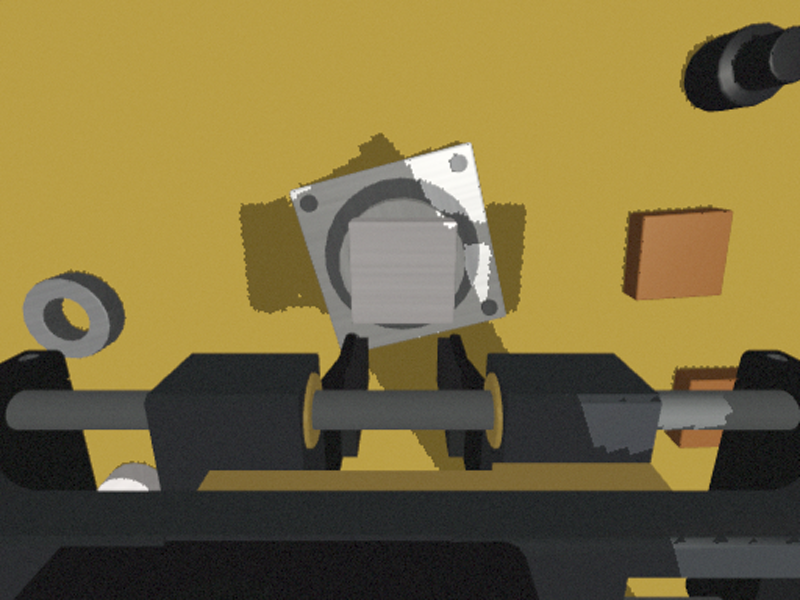

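The square at (403,271) sits on the seat, whose disc is centred at about (402,262). That is within a few mm. Next I press with closed fingers.

drive_tool(
  series=[0, 0, 0, 0.3, 0, 0.2, -1, 0, 0, 0, 0.5, 0, 0.5, -1, 0, 0, 0, 0.5, 0, 0.8, -1, 0, 0, 0, 0.5, 0, 0.9, -1, 0, 0, 0, 0.5, 0, 1.0, -1, 0, 0, 0, 0.5, 0, 1.1, -1, 0, 0, 0, 0.5, 0, 1.15, -1, 0, 0, 0, 0.5, 0, 1.15, -1, 0, 0, 0, 0.5, 0, 1.15, -1],
)

```text
time: 10.17
ee_pos: [0.534, -0.0138, 0.0654]
eef_rot: [0.983, -0.183, 0.0, 0.0]
ft_force: [-0.7, -0.0, 0.3]
width: 0.0003
grip_force: 0.0
```

drive_tool(
  series=[0, 0, 0, 0, 0, 0.05, -1, 0, 0, 0, 0, 0, 0.1, -1, 0, 0, 0, 0, 0, 0.15, -1, 0, 0, 0, 0, 0, 0.15, -1, 0, 0, 0, 0, 0, 0.15, -1],
)

```text
time: 10.58
ee_pos: [0.5339, -0.0139, 0.0589]
eef_rot: [0.983, -0.184, -0.0, 0.0]
ft_force: [0.4, -0.3, 0.2]
width: 0.0008
grip_force: 0.0
```

drive_tool(
  series=[0, 0, 0, 0, 0, 0.05, -1, 0, 0, 0, 0, 0, 0.1, -1, 0, 0, 0, 0, 0, 0.1, -1, 0, 0, 0, 0, 0, 0.1, -1],
)

```text
time: 10.92
ee_pos: [0.5338, -0.014, 0.0549]
eef_rot: [0.983, -0.184, -0.0, 0.0]
ft_force: [0.7, 0.3, 0.5]
width: 0.0004
grip_force: 0.0
```

drive_tool(
  series=[0, 0, 0, 0, 0, 0.05, -1, 0, 0, 0, 0, 0, 0.05, -1, 0, 0, 0, 0, 0, 0.05, -1, 0, 0, 0, 0, 0, 0.05, -1],
)

```text
time: 11.25
ee_pos: [0.5342, -0.0139, 0.0533]
eef_rot: [0.983, -0.184, 0.0, 0.0]
ft_force: [-0.2, 0.3, 3.2]
width: 0.0002
grip_force: 1.6
```

drive_tool(
  series=[0, 0, 0, 0, 0, 0.06, -1, 0, 0, 0, 0, 0, 0.11, -1, 0, 0, 0, 0, 0, 0.15, -1, 0, 0, 0, 0, 0, 0.15, -1, 0, 0, 0, 0, 0, 0.15, -1, 0, 0, 0, 0, 0, 0.15, -1, 0, 0, 0, 0, 0, 0.15, -1],
)

```text
time: 11.83
ee_pos: [0.5343, -0.0139, 0.0472]
eef_rot: [0.983, -0.184, 0.0, -0.0]
ft_force: [-0.7, -0.4, 4.8]
width: 0.0
grip_force: 2.8
```

The seat sank about 6 mm. I let it come up, then go to the disc, turning the wrist to keep joint 7 in range.

drive_tool(
  series=[0, 0, 0, 0, 0, -0.05, -1, 0, 0, 0, 0, 0, -0.12, -1, 0, 0, 0, 0, 0, -0.2, -1, 0, 0, 0, 0, 0, -0.4, -1, 0, 0, 0, 0, 0, -1.2, -1, 0, 0, 0, 0, 0, -2.0, 0, 0, 0, -2, -0.5, -0.5, -2.1, 1, 0, 0, -4, -1.0, -1.2, -2.1, 1, 0, 0, -6, -1.6, -2, -2.1, 1, 0, 0, -7, -2.4, -2.6, -2.1, 1],
)

```text
time: 12.67
ee_pos: [0.4819, 0.1193, 0.1316]
eef_rot: [0.998, 0.068, 0.0, -0.0]
ft_force: [0.7, 0.5, -0.1]
width: 0.0263
grip_force: 0.0
```

```bash
python3 - <<'E'
from h import *
go(.429,.252,.13,-41)
E
```

```text
pos [0.4819 0.1193 0.1316] t 12.6667 yang -82.21 shift [-0.861 -3.466  0.04 ] tilt [ 7.e-04  5.e-04 -1.e+00] F [ 0.7   0.53 -0.13] w 0.026319113523154126
turn z -8.24
```

drive_tool(
  series=[0, 0, -1.2, -0.2, -0.8, 0, 1, 0, 0, -2.4, -0.5, -1.6, 0, 1, 0, 0, -3.6, -0.8, -2.4, 0, 1, 0, 0, -4.8, -1, -3.0, 0, 1, 0, 0, -6, -1, -3.4, 0, 1, 0, 0, -7, -1, -3.4, 0, 1, 0, 0, -7, -1, -3.4, 0, 1, 0, 0, -7, -1, -3.4, 0, 1, 0, 0, -7, -1, -3.4, 0, 1, 0, 0, -7, -1, -3.4, 0, 1],
)

```text
time: 13.5
ee_pos: [0.4248, 0.2465, 0.131]
eef_rot: [0.933, 0.361, -0.0, 0.0]
ft_force: [-0.3, -0.7, 0.1]
width: 0.0854
grip_force: 0.0
```

```bash
python3 - <<'E'
from h import *
go(.429,.252,.13,-41)
c=snap("wrist","w4"); blobs(c,"w4",.018,45,130,2000)
E
```

```text
pos [0.4248 0.2465 0.131 ] t 13.5 yang -47.71 shift [ 0.17  -0.031  0.025] tilt [-1.e-04 -5.e-04 -1.e+00] F [-0.34 -0.67  0.09] w 0.08538310211059211
turn z -1.34
[ 556   98   85   92 3347] [593. 145.] [array([570.4, 214.3]), array([55.4, 48.7]), np.float64(84.1)]
[ 365  229   68   68 3603] [398. 263.] [array([429.8, 257.3]), array([47.4, 46.3]), np.float64(42.3)]
```

View pics/w4.png

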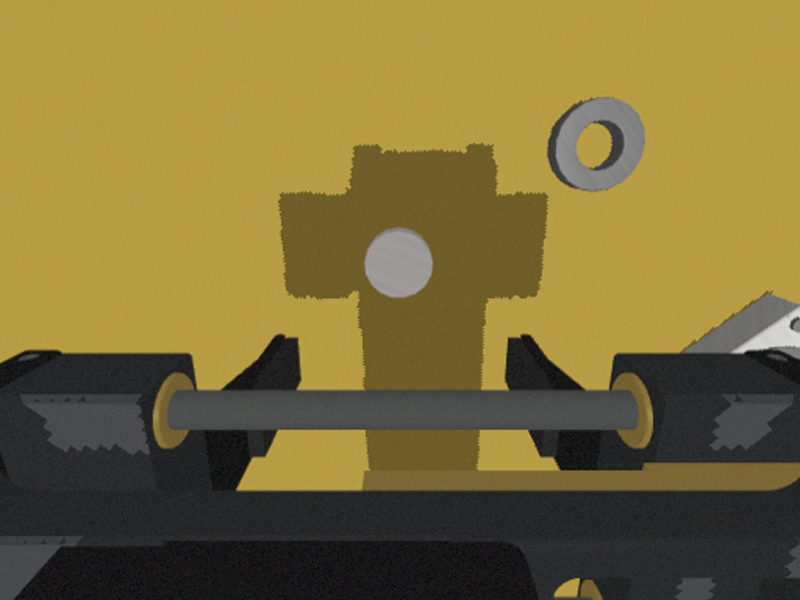

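The wrist view shows the disc at (398,263), with the fingers clear of everything. I go down and grip.

drive_tool(
  series=[0, 0, 0, 0.25, -0.1, 0.8, 1, 0, 0, 0, 0.25, -0.1, 1.6, 1, 0, 0, 0, 0.25, -0.1, 2.4, 1, 0, 0, 0, 0.25, -0.1, 3.0, 1, 0, 0, 0, 0.25, -0.1, 3.3, 1, 0, 0, 0, 0.25, -0.1, 3.42, 1, 0, 0, 0, 0.25, -0.1, 3.42, 1, 0, 0, 0, 0.25, -0.1, 3.42, 1, 0, 0, 0, 0.25, -0.1, 3.42, -1, 0, 0, 0, 0.25, -0.1, 3.42, -1],
)

```text
time: 14.38
ee_pos: [0.4303, 0.2574, -0.0045]
eef_rot: [0.932, 0.362, 0.001, 0.0]
ft_force: [-0.3, -0.0, -0.0]
width: 0.0803
grip_force: 0.0
```

drive_tool(
  series=[0, 0, 0, 0, 0, 0, -1, 0, 0, 0, 0, 0, 0, -1, 0, 0, 0, 0, 0, 0, -1, 0, 0, 0, 0, 0, 0, -1, 0, 0, 0, 0, 0, 0, -1, 0, 0, 0, 0, 0, 0, -1],
)

```text
time: 14.88
ee_pos: [0.4294, 0.2569, -0.0057]
eef_rot: [0.932, 0.362, 0.0, 0.0]
ft_force: [-0.1, -0.6, 1.3]
width: 0.0474
grip_force: 15.0
```

drive_tool(
  series=[0, 0, 0, 0, 0, -0.5, -1, 0, 0, 0, 0, 0, -1.4, -1, 0, 0, 0, -0.1, 0.4, -2.2, -1, 0, 0, 0, -0.4, 1.2, -2.8, -1, 0, 0, 0, -0.8, 2.1, -2.9, -1, 0, 0, 0, -1.1, 3.0, -2.9, -1, 0, 0, 0, -1.5, 3.9, -2.9, -1, 0, 0, 0, -1.8, 4.8, -2.9, -1, 0, 0, 0, -2.2, 5.6, -2.9, -1, 0, 0, 0, -2.5, 6.4, -2.9, -1],
)

```text
time: 15.72
ee_pos: [0.5284, -0.0017, 0.1101]
eef_rot: [0.932, 0.362, -0.0, 0.0]
ft_force: [0.7, 0.3, -0.7]
width: 0.0476
grip_force: 15.0
```

drive_tool(
  series=[0, 0, 0, -0.1, 0.4, 0, -1, 0, 0, 0, -0.1, 0.4, 0, -1, 0, 0, 0, -0.1, 0.4, 0, -1, 0, 0, 0, -0.1, 0.4, 0, -1, 0, 0, 0, -0.1, 0.4, 0, -1],
)

```text
time: 16.13
ee_pos: [0.5359, -0.012, 0.1103]
eef_rot: [0.932, 0.363, 0.0, -0.0]
ft_force: [0.6, 0.8, -0.9]
width: 0.0474
grip_force: 15.0
```

```bash
python3 - <<'E'
from h import *
c=np.load("c3.npy",allow_pickle=True).item(); k=800/512
P=np.array([ray2z(c,(u+.5)/k-.5,(v+.5)/k-.5,.068) for u,v in [(350,222),(456,221),(353,323),(454,323)]])
print(P.round(4), P.mean(0).round(4))
go(.5355,-.0145,.062)
E
```

```text
[[ 0.5693  0.0023  0.068 ]
 [ 0.5503 -0.0482  0.068 ]
 [ 0.5182  0.0224  0.068 ]
 [ 0.4983 -0.029   0.068 ]] [ 0.5341 -0.0131  0.068 ]
pos [ 0.5359 -0.012   0.1103] t 16.1333 yang -47.37 shift [-0.05   0.039  1.207] tilt [-1.e-04  4.e-04 -1.e+00] F [ 0.56  0.79 -0.93] w 0.047353744514588104
```

drive_tool(
  series=[0, 0, 0, -0.05, 0.03, 0.3, -1, 0, 0, 0, -0.05, 0.03, 0.6, -1, 0, 0, 0, -0.05, 0.03, 0.85, -1, 0, 0, 0, -0.05, 0.03, 1.0, -1, 0, 0, 0, -0.05, 0.03, 1.08, -1, 0, 0, 0, -0.05, 0.03, 1.13, -1, 0, 0, 0, -0.05, 0.03, 1.16, -1, 0, 0, 0, -0.05, 0.03, 1.18, -1, 0, 0, 0, -0.05, 0.03, 1.18, -1, 0, 0, 0, -0.05, 0.03, 1.18, -1],
)

```text
time: 16.97
ee_pos: [0.5359, -0.0161, 0.0634]
eef_rot: [0.932, 0.362, 0.0, 0.0]
ft_force: [-0.2, -0.1, 0.9]
width: 0.0473
grip_force: 15.0
```

drive_tool(
  series=[0, 0, 0, 0, 0, 0.03, -1, 0, 0, 0, 0, 0, 0.05, -1, 0, 0, 0, 0, 0, 0.05, -1, 0, 0, 0, 0, 0, 0.05, -1],
)

```text
time: 17.3
ee_pos: [0.536, -0.016, 0.0614]
eef_rot: [0.932, 0.362, 0.0, 0.0]
ft_force: [-0.9, 0.1, 2.5]
width: 0.0475
grip_force: 15.0
```

Contact. I ease up slightly, release, rise and close.

drive_tool(
  series=[0, 0, 0, 0, 0, -0.02, -1, 0, 0, 0, 0, 0, -0.02, -1, 0, 0, 0, 0, 0, -0.02, 1, 0, 0, 0, 0, 0, -0.02, 1, 0, 0, 0, 0, 0, -0.02, 1, 0, 0, 0, 0, 0, -0.02, 1, 0, 0, 0, 0, 0, -0.02, 1, 0, 0, 0, 0, 0, -0.5, 1, 0, 0, 0, 0, 0, -1.2, 1, 0, 0, 0, 0, 0, -1.5, 1],
)

```text
time: 18.13
ee_pos: [0.5367, -0.0157, 0.1237]
eef_rot: [0.932, 0.362, 0.001, 0.0]
ft_force: [0.2, -0.5, 0.8]
width: 0.0856
grip_force: 0.0
```

drive_tool(
  series=[0, 0, 0, -0.5, 0, -0.2, -1, 0, 0, 0, -0.5, 0, -0.2, -1, 0, 0, 0, -0.5, 0, -0.2, -1, 0, 0, 0, -0.5, 0, -0.2, -1, 0, 0, 0, -0.5, 0, -0.2, -1, 0, 0, 0, -0.5, 0, -0.2, -1, 0, 0, 0, -0.5, 0, -0.2, -1, 0, 0, 0, -0.5, 0, -0.2, -1, 0, 0, 0, -0.5, 0, -0.2, -1, 0, 0, 0, -0.5, 0, -0.2, -1],
)

```text
time: 18.97
ee_pos: [0.5209, -0.0294, 0.1289]
eef_rot: [0.932, 0.362, -0.0, -0.0]
ft_force: [-0.2, 0.4, 0.5]
width: 0.028
grip_force: 0.0
```

```bash
python3 - <<'E'
from h import *
go(.535,-.0145,.0775)
c=snap("wrist","w5")
cv2.imwrite("pics/w5c.png",cv2.imread("pics/w5.png")[80:380,200:600])
go(.535,-.0145,.0775)
E
```

```text
pos [ 0.5209 -0.0294  0.1289] t 18.9667 yang -47.5 shift [ 0.513 -0.036  1.286] tilt [-1.e-04  0.e+00 -1.e+00] F [-0.18  0.43  0.46] w 0.028017303363019882
pos [ 0.5209 -0.0295  0.129 ] t 19.0167 yang -47.5 shift [ 0.513 -0.038  1.287] tilt [-0. -0. -1.] F [0.57 0.08 0.45] w 0.024686144699010967
```

View pics/w5c.png

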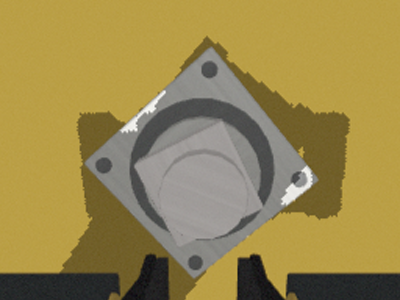

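The disc is at about crop (204,195), and the square's corners are at (135,160), (222,120), (263,208) and (181,244). I check the offset in metres.

```bash
python3 - <<'E'
from h import *
c=get_calibration("wrist"); k=800/512
P=lambda u,v,z: ray2z(c,(u+200.5)/k-.5,(v+80.5)/k-.5,z)
print(np.mean([P(*p,.068) for p in [(135,160),(222,120),(263,208),(181,244)]],0).round(4), P(204,195,.086).round(4), np.mean([P(159,195,.086),P(249,195,.086),P(204,149,.086),P(204,241,.086)],0).round(4))
E
```

```text
[ 0.5354 -0.012   0.068 ] [ 0.5357 -0.0144  0.086 ] [ 0.5355 -0.0147  0.086 ]
```

The offset is about 3 mm, which is well centred. I press the disc.

drive_tool(
  series=[0, 0, 0, 0.3, 0, 0.2, -1, 0, 0, 0, 0.51, -0.03, 0.5, -1, 0, 0, 0, 0.51, -0.03, 0.8, -1, 0, 0, 0, 0.51, -0.03, 1.0, -1, 0, 0, 0, 0.51, -0.03, 1.15, -1, 0, 0, 0, 0.51, -0.03, 1.25, -1, 0, 0, 0, 0.51, -0.03, 1.33, -1, 0, 0, 0, 0.51, -0.03, 1.37, -1, 0, 0, 0, 0.51, -0.03, 1.37, -1],
)

```text
time: 19.77
ee_pos: [0.5351, -0.0151, 0.0742]
eef_rot: [0.932, 0.362, -0.0, 0.0]
ft_force: [0.1, 0.8, -0.2]
width: 0.0005
grip_force: 0.0
```

drive_tool(
  series=[0, 0, 0, 0, 0, 0.05, -1, 0, 0, 0, 0, 0, 0.08, -1, 0, 0, 0, 0, 0, 0.1, -1, 0, 0, 0, 0, 0, 0.1, -1, 0, 0, 0, 0, 0, 0.1, -1],
)

```text
time: 20.18
ee_pos: [0.5354, -0.0149, 0.0706]
eef_rot: [0.932, 0.362, 0.0, 0.0]
ft_force: [0.0, -0.2, 3.3]
width: 0.0004
grip_force: 1.3
```

drive_tool(
  series=[0, 0, 0, 0, 0, 0.05, -1, 0, 0, 0, 0, 0, 0.1, -1, 0, 0, 0, 0, 0, 0.14, -1, 0, 0, 0, 0, 0, 0.14, -1, 0, 0, 0, 0, 0, 0.14, -1, 0, 0, 0, 0, 0, 0.14, -1, 0, 0, 0, 0, 0, 0.14, -1],
)

```text
time: 20.77
ee_pos: [0.5354, -0.0149, 0.0649]
eef_rot: [0.932, 0.362, 0.0, 0.0]
ft_force: [1.3, -0.4, 5.7]
width: 0.0004
grip_force: 2.5
```

drive_tool(
  series=[0, 0, 0, 0, 0, -0.05, -1, 0, 0, 0, 0, 0, -0.12, -1, 0, 0, 0, 0, 0, -0.2, -1, 0, 0, 0, 0, 0, -0.3, -1, 0, 0, 0, 0, 0, -0.6, -1, 0, 0, 0, 0, 0, -1.2, -1, 0, 0, 0, -0.4, 0, -1.8, -1, 0, 0, 0, -0.8, 0, -1.8, -1, 0, 0, 0, -1, 0, -1.8, -1, 0, 0, 0, -1, 0, -1.8, -1],
)

```text
time: 21.6
ee_pos: [0.5044, -0.0434, 0.1367]
eef_rot: [0.932, 0.361, -0.001, 0.0]
ft_force: [-0.3, 1.4, -0.3]
width: 0.0004
grip_force: 0.0
```

```bash
python3 - <<'E'
from h import *
go(.535,-.0145,.0775)
c=snap("wrist","w6")
cv2.imwrite("pics/w6c.png",cv2.imread("pics/w6.png")[40:380,200:600])
E
```

```text
pos [ 0.5044 -0.0434  0.1367] t 21.6 yang -47.63 shift [ 1.055 -0.02   1.479] tilt [-9.0e-04 -1.3e-03 -1.0e+00] F [-0.34  1.38 -0.34] w 0.00035867844359280693
```

View pics/w6c.png

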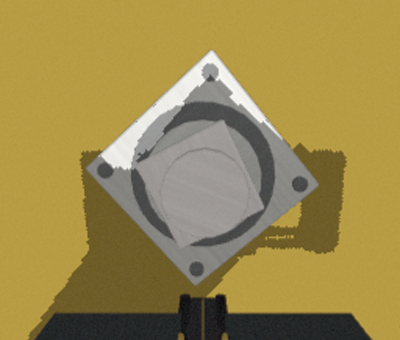

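The disc at crop (204,192) lies flat on the square on the seat, and the gripper is clear. I hand the job in.

```bash
python3 -c "
from h import *
print(r.close_job())"
```

```text
the job is handed in; nothing more can be done
None
```

The stack is built and handed in at about 22 s: the square spacer was set on the seat and pressed about 6 mm, then the round one was set about 3 mm off its centre and pressed likewise; the last picture shows the stack standing flat and the gripper clear, but the hand-in returned no verdict.

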